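# Refit the tape machine's guard and reset it

## Task

The carton-tape machine on the packing bench has had its yellow-framed clear guard taken off. Pick the guard up by its handle and lower it, not drop it, over the feed rollers so that its steel tongue goes straight down into the slot of the red interlock switch and the guard sits fully home and level on the machine; let go, then press the blue reset button right down and release it. Leave the carton, knife, spare tape and pen cup where they are.

Things in the scene. Friction and masses are not known exactly. Their poses are not given: they have to be found in the camera images.
- machine: Electric carton-tape machine, blue, bolted to the bench: base 180 (x) x 300 (y) mm, flat steel deck 60 mm above the bench. Origin under the base's middle, z up. In its frame: red interlock switch at (0, +25) mm, 50 (x) x 34 (y) mm, top 50 mm above the deck; reset button at (+20, +105) mm; brown tape roll of 90 mm diameter behind at (+118, -70) mm, rising to 95 mm above the bench.
- guard_seat (a point): Where the guard's origin belongs: on the deck at (0, -70) mm in the machine's frame, guard axes parallel to the machine's (not turned half round), its rim resting on the deck. Two feed rollers with dark cheeks stand here, 40 mm above the deck, 20 mm clear of the guard's inside.
- slot (a point): Centre of the slot's mouth on the flat top of the red interlock switch, 110 mm above the bench; axes as the machine's. The slot is 35 mm long along the machine's x and 10 mm wide along its y, goes 34 mm straight down, and has a 4 mm chamfer round its mouth.
- guard: Loose guard hood, about 0.4 kg: open-bottomed clear box with yellow frame and top, 120 (x) x 130 (y) x 75 mm, walls 5 mm. Origin at the centre of its bottom rim, z up. A black bridge handle stands on its top; a steel tongue hangs outside its +y side from a dark bracket (reaches y = +99 mm, underside 59 mm above the rim). Starts standing upright on the bench.
- guard_handle (a point): Centre of the handle's bar, 112 mm above the guard's rim, over its middle. The bar is 90 mm long along the guard's y, 16 mm wide (x) and 16 mm high, on two posts 72 mm apart; clear space of 29 mm between the bar's underside and the guard's top. Pinch it across the guard's x.
- tongue_tip (a point): Centre of the lower end of the steel tongue, at (0, +95, +20) mm in the guard's frame. The tongue is 30 mm wide along the guard's x, 5 mm thick along its y, and hangs free for 39 mm below the bracket. With the guard home the tip is 30 mm below the slot's mouth.
- reset_button (a joint): Travel of the blue spring-return reset button: 0 out, 0.006 m right down (takes about 5 N), moving vertically.
- reset_button_top (a point): Centre of the top of the blue reset button, a round cap 30 mm across; press it straight down.
- carton: Closed brown carton 160 x 120 x 80 mm, origin under its middle; a bystander.
- knife: Yellow utility knife about 125 mm long, 24 mm wide, 18 mm high, lying flat; origin under the handle's middle, x along it; a bystander.
- spare_tape: Spare brown tape roll lying flat, 100 mm across, 48 mm high; origin under its middle; a bystander.
- pen_cup: Black cup with pens, 76 mm across, about 125 mm high with the pens; origin under its middle; a bystander.
Mind the look-alikes: they are no part of the job. There is more than one size of the guard; the job needs the largest.

How it is judged:
By the outcome, as a careful person would: the job done as asked, in the order asked, and still so for the second after the job is handed in, with the robot touching nothing.
It also fails if it takes over 43 s, if anything falls off the work surface, if the arm or the gripper's body presses on something with over 40 N, if the wrist force passes 120 N, or if a joint passes its speed limit or range.

## Robot

A 6-joint arm with a two-finger parallel gripper is mounted at the origin on the work surface. World frame = base frame: x ahead of the robot, y to its left, z up, the work surface at z = 0. Lengths are in m, angles in rad, forces in N, time in s.
With the tool pointing down it reaches from about 0.3 to 0.75 m from the base axis. Payload 8.5 kg.
Tool frame: the origin (TCP) lies between the finger pads; the fingertips stand ctrl.tip_extent ahead of it and the grasp point (between the pads) lies 5 mm behind it (ctrl.tip_extent is the distance from the TCP to the fingertips, in m); z points along the fingers, y is the line along which they close (so a half turn about z gives the same grasp; the last joint's range is limited). The gripper opens to 85 mm and grips with 20 to 120 N. Pads are 22 mm wide; open, the fingers measure 114 mm over their backs; the gripper's body (76 mm by 85 mm) begins 54 mm behind the grasp point. The pads swing forward as they close: fully open they stand 13 mm farther back than shut.
Start: joints at [-1.384, 0.381, 1.297, -0, 1.464, -0.215], TCP at [0.215, -0.506, 0.245] pointing down, gripper open.
Joint ranges: [-3.11, 3.11], [-0.89, 2.33], [0.22, 2.48], [-1.42, 4.56], [0.17, 2.85], [-2.88, 2.88]. Speed limits (rad/s): [2.39, 2.39, 3.14, 3.14, 3.14, 3.14].

## Interface

Orientations are given as a unit quaternion [w, x, y, z].
In Python, from plant import ctrl gives the robot as it stands.
- The arm moves only by the shell command python3 -m handwheel 'ROWS' [FORCE]. ROWS is JSON, a list of rows, each a list of 7 numbers: the turn, a rotation vector about the tool's x, y, z in degrees, then the shift along the tool's x, y, z in m, then the closure, from -1 (fully open) to 1 (shut), so that 0 is half open. In form: [[ax, ay, az, tx, ty, tz, fingers], ...]. A call has 1 to 5 rows; each row shifts and turns the commanded pose from where the row before left it, along the tool's axes as they then stand; what a row does not reach is not made up. A row lasts 1/10 s, in which the tool goes at most 50 mm and 8.59 degrees, less where a joint would pass 70% of its speed; a pose out of reach is approached as far as the arm can. A call with a gripper value outside its range is refused whole. The fingers move at their own pace and stop on an object; FORCE is the grip in N (left out, the last holds). Time passes only in rows, so rows that do not move let the fingers close. It gives the time, the measured TCP pose, the force, the opening and the grip force at its end, in the units of the state.
- ctrl.observe(): the state, without advancing time (a new reading comes with each control period).
- ctrl.get_image(name): name is "side" or "top"; returns (picture, depth): 480x640x3 uint8, blue, green, red; 480x640 float32, m along the optical axis (not along the pixel's ray), 0 where there is no reading.
- ctrl.camera_params(name): a dict with "K" (3x3 intrinsics, pixels), "k1" (the pictures are not rectified: a ray, as slopes to the right and down, at radius r is drawn at 1 + k1 r^2 times it, then the intrinsics apply), "R" (3x3) and "t" (3): a world point X has camera coordinates R X + t. Camera axes: x right, y down, z forward; pixel columns grow to the right and rows downward; lengths in m; the calibration is good to about 2 mm. A picture is of the moment at which its call begins. camera_params takes no time and is no camera call.
- ctrl.hand_in(): hands the job in; it is judged then, once.
The state is a dict: "clock": time; "joint_positions": joint angles; "dq": joint speeds; "joint_efforts": joint torques, N m; "tcp_pos": TCP position; "orientation": TCP orientation; "force": force on the tool from outside, world axes, zero at the start; "moment": the same for the moment, N m; "grip_width": opening from 0.0 (shut) to 1.0 (fully open); "grip_force": force on a finger pad.
Only numpy, scipy, OpenCV 4.12 (cv2) and the standard library are available. Lean on these libraries where they do the work, as an engineer would, in place of code of your own. Each camera call takes 0.05 s, during which the arm holds its last target. There are 200 camera calls.

## Working session

There is one attempt and no reset: what is moved stays moved. The work goes in short steps, Python scripts to look and compute and a shell command to move; the robot and the scene stay as the last step left them, time stands still between calls to the robot, and variables do not carry over. Pictures are saved under pics/ and viewed, at most 10 in all, crops included, and the job is handed in when it is done.

```bash
mkdir -p pics; ls; cat > h.py <<'E'
import numpy as np, cv2
from plant import ctrl
def cloud(name):
    im,d=ctrl.get_image(name); p=ctrl.camera_params(name)
    K=np.array(p["K"]);R=np.array(p["R"]);t=np.array(p["t"]);k=p["k1"]
    v,u=np.mgrid[0:480,0:640].astype(np.float64)
    pts=np.stack([u.ravel(),v.ravel()],1)[:,None]
    n=cv2.undistortPoints(pts,K,np.array([k,0,0,0,0.])).reshape(480,640,2)
    c=np.dstack([n,np.ones((480,640))])
    X=(c*d[...,None]-t)@R   # world points
    rays=c@R; o=-R.T@t
    X[d==0]=np.nan
    return im,X,rays,o
E
python3 - <<'E'
from h import *
for n in("top","side"):
    im,X,r,o=cloud(n); cv2.imwrite(f"pics/{n}0.png",im); np.savez(f"pics/{n}0.npz",im=im,X=X,r=r,o=o); print(n,o,r[240,320])
print(ctrl.tip_extent, ctrl.observe())
E
```

```text
pics
top [ 0.42654083 -0.01251889  1.33820914] [ 6.17466659e-02 -5.48143385e-04 -9.98136154e-01]
side [-0.18529556 -0.96203685  0.97941928] [ 0.47918176  0.62994388 -0.61144375]
0.014 {'clock': 0.1, 'joint_positions': array([-1.38433154e+00,  3.81154042e-01,  1.29813204e+00, -1.34093026e-05,
        1.46360527e+00, -2.15284859e-01]), 'dq': array([ 0.00136563, -0.00273573, -0.00385883,  0.00020561, -0.00077404,
       -0.00120792]), 'joint_efforts': array([ 4.28365587e-03, -4.49216938e+01, -2.31658155e+01, -1.59457563e-04,
        3.65576532e-03,  2.49552912e-06]), 'tcp_pos': array([ 0.21502456, -0.50597377,  0.24477771]), 'orientation': array([-6.49376870e-04,  9.79892051e-01,  1.99527306e-01,  2.69179559e-06]), 'force': array([-0.39766512,  0.33934582, -0.62148011]), 'moment': array([ 0.02220203, -0.01338448,  0.0176836 ]), 'grip_force': 0.0, 'grip_width': 0.9996332520304217}
```

View pics/top0.png

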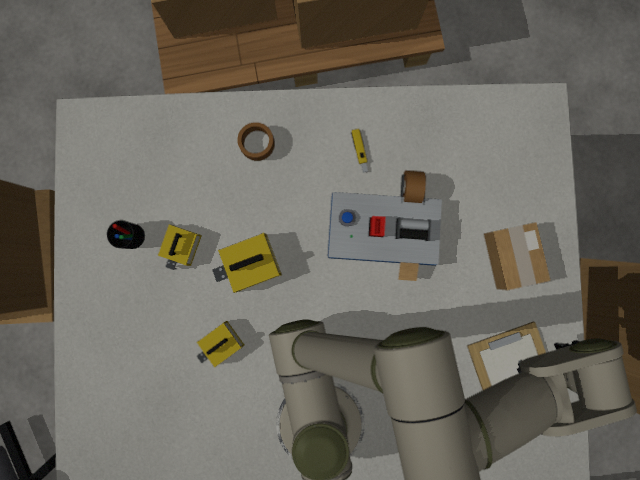

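View pics/side0.png

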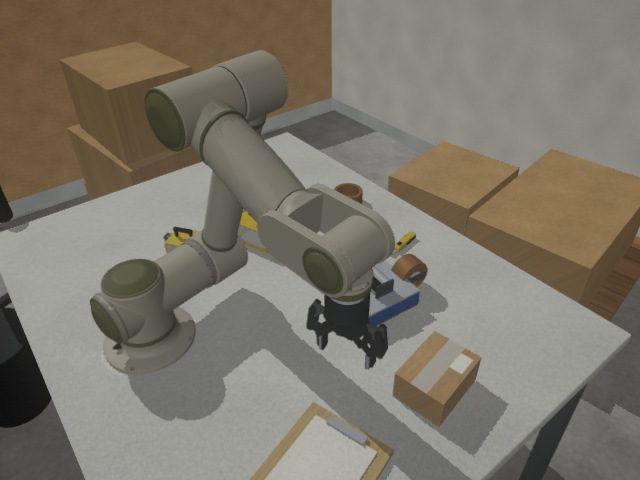

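The top view shows the largest guard at about px (250,263), its handle at (246,262) and its tongue at (220,273). The machine is at (385,228), with the red switch at (377,226), the button at (347,217) and the rollers at (413,229). The smaller look-alike guards are at (180,245) and (220,344). In the side view the arm hides most of the guard.

```bash
cat > m.py <<'E'
from h import *
def load(f): z=np.load(f); return z["im"],z["X"],z["r"],z["o"]
def plane(r,o,uv,z):
    uv=np.atleast_2d(uv).astype(np.float32)
    q=cv2.remap(r.astype(np.float32),uv[:,0][None],uv[:,1][None],cv2.INTER_LINEAR)[0]
    return o+q*((z-o[2])/q[:,2])[:,None]
def rect(mask,r,o,z):   # biggest contour -> world rect on plane z
    cs,_=cv2.findContours(mask.astype(np.uint8),cv2.RETR_EXTERNAL,cv2.CHAIN_APPROX_NONE)
    c=max(cs,key=cv2.contourArea)[:,0]
    P=plane(r,o,c,z)[:,:2].astype(np.float32)*1000
    return cv2.minAreaRect(P),len(c)
def box(shape,u0,u1,v0,v1):
    m=np.zeros(shape,bool); m[v0:v1,u0:u1]=1; return m
E
python3 - <<'E'
from m import *
im,X,r,o=load("pics/top0.npz")
hsv=cv2.cvtColor(im,cv2.COLOR_BGR2HSV); H,S,V=[hsv[...,i].astype(int) for i in range(3)]
Z=X[...,2]; s=H.shape
g=box(s,200,320,225,300)
yel=g&(abs(H-27)<8)&(S>120)
print("ztop",np.nanmedian(Z[yel]))
hole=g&(Z>0.065)&(Z<.14)&(X[...,0]>0)
print("guard all>65mm",rect(hole,r,o,.075))
yc=cv2.morphologyEx((yel).astype(np.uint8),cv2.MORPH_CLOSE,np.ones((9,9)))
print("yellow",rect(yc,r,o,.075))
h=g&(V<70)&(Z>.1); print("handle",rect(h,r,o,.12),np.nanmedian(Z[h]), np.nanmedian(X[h],0))
br=g&(S<80)&(V<140)&(Z>.03)&(Z<.09); print("bracket",np.nanmean(X[br],0),br.sum())
m=box(s,310,460,170,285)
dk=m&(Z>.05)&(Z<.2)&~((H<20)&(S>60)&(V>60)&(box(s,395,430,165,202)|box(s,395,425,263,285)))
print("deck",rect(dk,r,o,.06),np.nanmedian(Z[dk]))
red=m&((H<8)|(H>172))&(S>150)
print("red z",np.nanpercentile(Z[red],[5,50,95])); rt=red&(Z>.105); print("red",rect(cv2.morphologyEx(rt.astype(np.uint8),cv2.MORPH_CLOSE,np.ones((7,7))),r,o,.11),np.nanmean(X[rt],0))
b=box(s,330,362,200,235)&(abs(H-110)<12)&(S>150); print("blue",rect(b,r,o,np.nanmedian(Z[b])),np.nanpercentile(Z[b],[10,50,90]),b.sum())
crop=np.hstack([cv2.resize(im[220:310,200:320],(400,300),interpolation=2),cv2.resize(im[180:285,320:460],(400,300),interpolation=2)]); cv2.imwrite("pics/crop.png",crop)
E
```

```text
ztop 0.07482748079400942
guard all>65mm (((446.48419189453125, 193.35659790039062), (120.98255157470703, 163.9377899169922), 18.9913387298584), 206)
yellow (((451.583984375, 176.56259155273438), (120.72798156738281, 135.36849975585938), 19.15824317932129), 180)
handle (((451.29278564453125, 177.597412109375), (15.85234546661377, 89.18360900878906), 19.148244857788086), 72) 0.11934691421610899 [0.4513706  0.17775946 0.11934691]
bracket [0.42488839 0.25669562 0.06655022] 164
deck (((563.0669555664062, -190.74932861328125), (296.5001220703125, 239.9121856689453), 84.26042175292969), 403) 0.060213986393894754
red z [0.07274341 0.10667422 0.11272142]
red (((535.312255859375, -163.7912139892578), (33.10579299926758, 49.15623092651367), 83.7538833618164), 58) [ 0.53536514 -0.16357876  0.1092009 ]
blue (((563.124267578125, -86.51360321044922), (26.23232650756836, 26.363311767578125), 43.25699996948242), 28) [0.07832699 0.08087988 0.08467963] 93
```

View pics/crop.png

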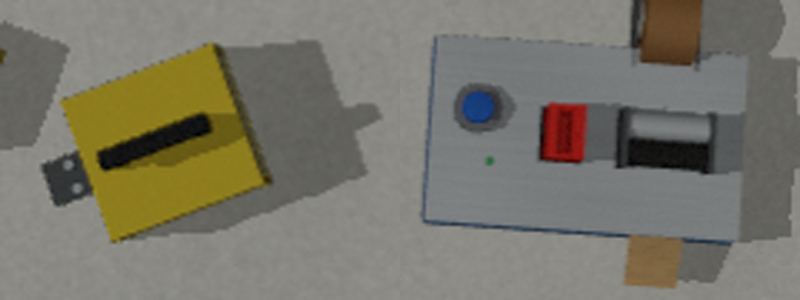

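The crop confirms the guard's tongue points toward image left, like the machine's +y, with the slot clear. Next I refine the machine's pose and work out the approach. I'm also making the first turn now.

```bash
cat > go.py <<'E'
import sys
from h import *
from scipy.spatial.transform import Rotation as Rn
# args: x y z yawdeg(of tool y, world): prints remaining turn & shift in tool axes
def rem(x,y,z,a):
    s=ctrl.observe(); q=s["orientation"]; R=Rn.from_quat(np.r_[q[1:],q[0]])
    c,n=np.cos(np.radians(a)),np.sin(np.radians(a))
    T=Rn.from_matrix(np.array([[-n,c,0],[c,n,0],[0,0,-1]]))   # x=y+90deg
    p=s["tcp_pos"]
    print("t",round(s["clock"],2),"tcp",p.round(4),"turn",(R.inv()*T).as_rotvec(degrees=True).round(2),"shift now",R.inv().apply(np.array([x,y,z])-p).round(4),"shift after turn",T.inv().apply(np.array([x,y,z])-p).round(4),"F",s["force"].round(1),"w",round(s["grip_width"],3),"gf",round(s["grip_force"],1))
if __name__=="__main__": rem(*map(float,sys.argv[1:5]))
E
python3 - <<'E'
from m import *
im,X,r,o=load("pics/top0.npz")
hsv=cv2.cvtColor(im,cv2.COLOR_BGR2HSV); H,S,V=[hsv[...,i].astype(int) for i in range(3)]
Z=X[...,2]; W=X
dk=(Z>.053)&(Z<.067)&box(H.shape,310,460,170,285)
def fit(uv):
    P=plane(r,o,uv,.06)[:,:2].astype(np.float32); l=cv2.fitLine(P,cv2.DIST_HUBER,0,.001,.001).ravel(); return l
far=fit([(u,np.where(dk[:,u])[0].min()-.5) for u in range(338,396)])
near=fit([(u,np.where(dk[:,u])[0].max()+.5) for u in range(336,394)])
left=fit([(np.where(dk[v])[0].min()-.5,v) for v in range(198,250)])
right=fit([(np.where(dk[v])[0].max()+.5,v) for v in range(208,258)])
for n,l in zip("far near left right".split(),(far,near,left,right)): print(n,np.degrees(np.arctan(l[1]/l[0])).round(2),l.round(4))
def X2(a,b):
    t=np.linalg.solve(np.c_[a[:2],-b[:2]],b[2:]-a[2:]); return a[2:]+t[0]*a[:2]
C=[X2(far,left),X2(far,right),X2(near,right),X2(near,left)]; print(np.round(C,4),"centre",np.mean(C,0))
print("sizes",[np.linalg.norm(C[i]-C[i-1]).round(4) for i in range(4)])
E
python3 -m handwheel '[[0,0,-8.5,0,0,0,-1],[0,0,-8.5,0,0,0,-1],[0,0,-8.5,0,0,0,-1],[0,0,-8.5,0,0,0,-1],[0,0,-8.5,0,0,0,-1]]' 60
python3 -m handwheel '[[0,0,-8.5,0,0,0,-1],[0,0,-8.5,0,0,0,-1],[0,0,-8.5,0,0,0,-1],[0,0,-8.5,0,0,0,-1],[0,0,-8.5,0,0,0,-1]]'
python3 go.py .4514 .1776 .2 19.1
```

```text
far 84.43 [ 0.0971  0.9953  0.6267 -0.1426]
near 84.38 [ 0.098   0.9952  0.45   -0.1306]
left -5.79 [ 0.9949 -0.1009  0.5493 -0.0417]
right -5.66 [ 0.9951 -0.0987  0.5161 -0.3351]
[[ 0.6357 -0.0505]
 [ 0.6071 -0.3441]
 [ 0.4308 -0.3266]
 [ 0.4597 -0.0326]] centre [ 0.5333062  -0.18845473]
sizes [np.float32(0.1769), np.float32(0.295), np.float32(0.1772), np.float32(0.2954)]
clock: 0.6
tcp_pos: [0.215, -0.506, 0.2449]
orientation: [-0.0, 0.839, 0.544, 0.0]
force: [-0.3, -0.7, 0.4]
grip_width: 1.002
grip_force: 0.0
clock: 1.1
tcp_pos: [0.215, -0.506, 0.2449]
orientation: [-0.0, 0.585, 0.811, 0.0]
force: [0.3, -0.0, 0.6]
grip_width: 1.002
grip_force: 0.0
t 1.1 tcp [ 0.215  -0.506   0.2449] turn [ 0.01 -0.05 -0.73] shift now [0.5743 0.4397 0.0455] shift after turn [0.5686 0.447  0.0449] F [ 0.3 -0.   0.6] w 1.002 gf 0.0
```

```bash
python3 -m handwheel '[[0,0,-0.73,0.035,0.028,0,-1],[0,0,0,0.035,0.028,0,-1],[0,0,0,0.035,0.028,0,-1],[0,0,0,0.035,0.028,0,-1],[0,0,0,0.035,0.028,0,-1]]'
python3 -m handwheel '[[0,0,0,0.035,0.028,0,-1],[0,0,0,0.035,0.028,0,-1],[0,0,0,0.035,0.028,0,-1],[0,0,0,0.035,0.028,0,-1],[0,0,0,0.035,0.028,0,-1]]'
python3 -m handwheel '[[0,0,0,0.035,0.028,0,-1],[0,0,0,0.035,0.028,0,-1],[0,0,0,0.035,0.028,0,-1],[0,0,0,0.035,0.028,0,-1],[0,0,0,0.035,0.028,0,-1]]'
python3 go.py .4514 .1776 .2 19.1
```

```text
clock: 1.6
tcp_pos: [0.2921, -0.2938, 0.2451]
orientation: [-0.0, 0.583, 0.813, 0.0]
force: [0.5, 0.7, 0.6]
grip_width: 0.997
grip_force: 0.0
clock: 2.1
tcp_pos: [0.3684, -0.0831, 0.2453]
orientation: [0.0, 0.583, 0.813, 0.0]
force: [0.2, -1.0, -0.3]
grip_width: 1.005
grip_force: 0.0
clock: 2.6
tcp_pos: [0.4447, 0.1278, 0.2452]
orientation: [-0.0, 0.582, 0.813, -0.0]
force: [0.3, -0.3, 0.4]
grip_width: 0.998
grip_force: 0.0
t 2.6 tcp [0.4447 0.1278 0.2452] turn [-0.02  0.   -0.33] shift now [0.045  0.0224 0.0452] shift after turn [0.0449 0.0226 0.0452] F [ 0.3 -0.3  0.4] w 0.998 gf 0.0
```

```bash
python3 -m handwheel '[[0,0,-0.33,0.022,0.011,0,-1],[0,0,0,0.023,0.0115,0.025,-1],[0,0,0,0,0,0.02,-1],[0,0,0,0,0,0.03,-1],[0,0,0,0,0,0,-1]]'
python3 go.py .4514 .1776 .107 19.1
```

```text
clock: 3.1
tcp_pos: [0.4495, 0.1756, 0.1674]
orientation: [-0.003, 0.58, 0.815, -0.002]
force: [0.1, -0.6, 0.8]
grip_width: 1.0
grip_force: 0.0
t 3.1 tcp [0.4495 0.1756 0.1674] turn [-0.41 -0.08  0.  ] shift now [0.0012 0.0029 0.0603] shift after turn [0.0013 0.0025 0.0604] F [ 0.1 -0.6  0.8] w 1.0 gf 0.0
```

```bash
python3 -m handwheel '[[0,0,0,0,0,0,-1]]'>/dev/null
python3 go.py .4514 .1776 .107 19.1
```

```text
t 3.2 tcp [0.4514 0.1756 0.1708] turn [-0.03 -0.01 -0.03] shift now [0.0019 0.0007 0.0638] shift after turn [0.0019 0.0007 0.0638] F [-0.1 -0.2  0.8] w 0.999 gf 0.0
```

```bash
python3 -m handwheel '[[0,0,0,0.002,0.0007,0.02,-1],[0,0,0,0,0,0.02,-1],[0,0,0,0,0,0.0138,-1],[0,0,0,0,0,0.01,-1],[0,0,0,0,0,0,-1]]'
python3 go.py .4514 .1776 .107 19.1
python3 -m handwheel '[[0,0,0,0,0,0,1],[0,0,0,0,0,0,1],[0,0,0,0,0,0,1],[0,0,0,0,0,0,1],[0,0,0,0,0,0,1]]' 70
python3 go.py .4514 .1776 .107 19.1
```

```text
clock: 3.7
tcp_pos: [0.4515, 0.1776, 0.1066]
orientation: [-0.0, 0.58, 0.814, -0.0]
force: [0.2, -0.4, 1.1]
grip_width: 0.996
grip_force: 0.0
t 3.7 tcp [0.4515 0.1776 0.1066] turn [-0.01 -0.   -0.04] shift now [-0.     -0.0001 -0.0004] shift after turn [-0.     -0.0001 -0.0004] F [ 0.2 -0.4  1.1] w 0.996 gf 0.0
clock: 4.2
tcp_pos: [0.451, 0.1777, 0.1068]
orientation: [-0.0, 0.58, 0.815, -0.0]
force: [-2.5, -1.6, 2.4]
grip_width: 0.176
grip_force: 68.2
t 4.2 tcp [0.451  0.1777 0.1068] turn [-0.03  0.   -0.01] shift now [-0.0002  0.0003 -0.0002] shift after turn [-0.0002  0.0003 -0.0002] F [-2.5 -1.6  2.4] w 0.176 gf 68.2
```

```bash
python3 -m handwheel '[[0,0,0,0,0,-0.01,1],[0,0,0,0,0,-0.03,1],[0,0,0,0,0,-0.04,1],[0,0,0,0,0,-0.04,1],[0,0,0,0,0,-0.04,1]]'
python3 -m handwheel '[[0,0,8.25,0,0,0,1],[0,0,8.25,0,0,0,1],[0,0,8.25,0,0,0,1],[0,0,0,0,0,0,1]]'
python3 go.py .5262 -.2582 .267 -5.65
```

```text
clock: 4.7
tcp_pos: [0.4506, 0.1777, 0.2683]
orientation: [-0.0, 0.58, 0.815, -0.0]
force: [1.4, -1.1, -5.1]
grip_width: 0.174
grip_force: 69.2
clock: 5.1
tcp_pos: [0.4509, 0.1777, 0.2666]
orientation: [-0.0, 0.742, 0.671, -0.0]
force: [-0.7, -0.1, -4.2]
grip_width: 0.177
grip_force: 69.2
t 5.1 tcp [0.4509 0.1777 0.2666] turn [-0.05  0.01 -0.09] shift now [-4.262e-01  1.186e-01 -4.000e-04] shift after turn [-4.264e-01  1.179e-01 -4.000e-04] F [-0.7 -0.1 -4.2] w 0.177 gf 69.2
```

```bash
python3 -m handwheel '[[0,0,0,-0.015,0.004,0,1],[0,0,0,-0.03,0.0085,0,1],[0,0,0,-0.036,0.01,0,1],[0,0,0,-0.036,0.01,0,1],[0,0,0,-0.036,0.01,0,1]]'
python3 -m handwheel '[[0,0,0,-0.036,0.01,0,1],[0,0,0,-0.036,0.01,0,1],[0,0,0,-0.036,0.01,0,1],[0,0,0,-0.036,0.01,0,1],[0,0,0,-0.036,0.01,0,1]]'
python3 -m handwheel '[[0,0,0,-0.036,0.01,0,1],[0,0,0,-0.036,0.01,0,1],[0,0,0,-0.015,0.0045,0,1],[0,0,0,-0.006,0.0015,0,1],[0,0,0,0,0,0,1]]'
python3 -m handwheel '[[0,0,0,0,0,0,1],[0,0,0,0,0,0,1]]'
python3 go.py .5262 -.2582 .267 -5.65
python3 - <<'E'
from m import *
for n in("top","side"):
    im,X,r,o=cloud(n); np.savez(f"pics/{n}1.npz",im=im,X=X,r=r,o=o); cv2.imwrite(f"pics/{n}1.png",im)
a=cv2.imread("pics/top1.png")[160:280,310:470];b=cv2.imread("pics/side1.png")[190:340,290:490]
cv2.imwrite("pics/c1.png",np.vstack([cv2.resize(a,(400,300),interpolation=2),cv2.resize(b,(400,300),interpolation=2)]))
E
```

```text
clock: 5.6
tcp_pos: [0.4783, 0.02, 0.2666]
orientation: [-0.0, 0.74, 0.673, -0.0]
force: [1.1, -0.0, -5.1]
grip_width: 0.175
grip_force: 69.2
clock: 6.1
tcp_pos: [0.5103, -0.1642, 0.2665]
orientation: [-0.0, 0.74, 0.673, -0.0]
force: [1.0, 0.7, -4.6]
grip_width: 0.172
grip_force: 69.2
clock: 6.6
tcp_pos: [0.527, -0.2576, 0.2662]
orientation: [-0.001, 0.741, 0.672, 0.0]
force: [-0.1, 1.0, -5.3]
grip_width: 0.174
grip_force: 69.2
clock: 6.8
tcp_pos: [0.5271, -0.2566, 0.2668]
orientation: [-0.0, 0.741, 0.672, 0.0]
force: [-0.1, 0.0, -5.1]
grip_width: 0.177
grip_force: 69.2
t 6.8 tcp [ 0.5271 -0.2566  0.2668] turn [ 0.   -0.01  0.09] shift now [-0.0017 -0.0007 -0.0002] shift after turn [-0.0017 -0.0007 -0.0002] F [-0.1  0.  -5.1] w 0.177 gf 69.2
```

View pics/c1.png

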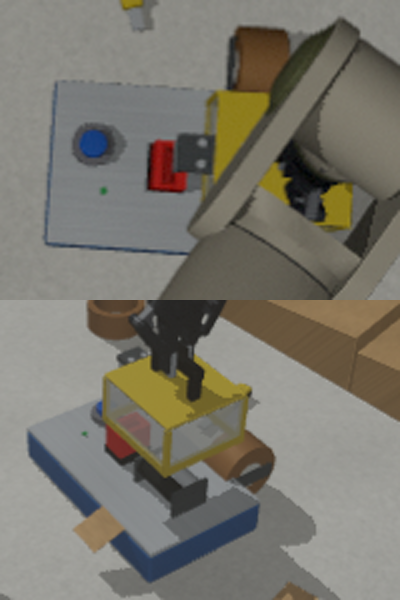

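The top crop shows the bracket just beside the red slot, with the guard aligned to the machine. The side crop shows the guard hanging level above the rollers. I'll measure the bracket to check where the guard sits in the grip.

```bash
python3 - <<'E'
from m import *
im,X,r,o=load("pics/top1.npz")
hsv=cv2.cvtColor(im,cv2.COLOR_BGR2HSV); H,S,V=[hsv[...,i].astype(int) for i in range(3)]; Z=X[...,2]
a=np.radians(-5.65); ex=np.array([np.cos(a),np.sin(a)]); ey=np.array([-ex[1],ex[0]])
slot=np.array([.5356,-.1637]); tcp=np.array([.5271,-.2566])
bm=box(H.shape,375,398,205,240)&(Z>.19)&(S<100)
zt=np.nanmedian(Z[bm]); print("bracket z",zt,bm.sum())
print("rect",rect(bm,r,o,zt))
c=max(cv2.findContours(bm.astype(np.uint8),0,cv2.CHAIN_APPROX_NONE)[0],key=cv2.contourArea)[:,0]
P=plane(r,o,c,zt)[:,:2]-slot; px=P@ex*1000; py=P@ey*1000
print("rel slot: x",np.percentile(px,[1,99]),"y max",np.percentile(py,97)," -> expect y max +4 when right")
print("tcp rel slot",(tcp-slot)@ex*1000,(tcp-slot)@ey*1000,"bracket centre expected x = tcp x if aligned")
# yaw of bracket side edges and end edge
for nm,uv in (("top edge",[(u,np.where(bm[:,u])[0].min()) for u in range(382,394)]),("bot edge",[(u,np.where(bm[:,u])[0].max()) for u in range(382,394)])):
    Q=plane(r,o,uv,zt)[:,:2].astype(np.float32); l=cv2.fitLine(Q,cv2.DIST_HUBER,0,.001,.001).ravel(); print(nm,np.degrees(np.arctan2(-l[0]*np.sign(l[1]),abs(l[1]))),((l[2:]-slot)@ex)*1000)
# guard top height and tilt from yellow points, both views
for n in("top","side"):
    im,X,r,o=load(f"pics/{n}1.npz"); hsv=cv2.cvtColor(im,cv2.COLOR_BGR2HSV).astype(int)
    m=(abs(hsv[...,0]-27)<8)&(hsv[...,1]>120)&(abs(X[...,2]-.235)<.012)
    Q=X[m]-[.5271,-.2566,0]; A=np.c_[Q[:,0],Q[:,1],np.ones(len(Q))]; print(n,m.sum(),np.linalg.lstsq(A,Q[:,2],rcond=None)[0])
    Y=(X[m][:,:2]-slot); print(" yellow top y max, x range rel slot",np.percentile(Y@ey,99)*1000,np.percentile(Y@ex,[1,99])*1000)
E
```

```text
bracket z 0.22638691575517642 297
rect (((532.2552490234375, -173.99539184570312), (39.34767150878906, 79.99925994873047), 89.71369171142578), 100)
rel slot: x [-40.99294161  39.13071817] y max 8.974430789304082  -> expect y max +4 when right
tcp rel slot 0.687425708898868 -93.28551573473096 bracket centre expected x = tcp x if aligned
top edge -8.592095 17.881857742877003
bot edge -56.230602 -20.833304434950392
top 722 [ 2.94454064e-05 -7.03556012e-03  2.34329996e-01]
 yellow top y max, x range rel slot -27.44611440322539 [-58.23079746  60.35562015]
side 1245 [-3.69571117e-05  2.35745836e-03  2.35865048e-01]
 yellow top y max, x range rel slot -30.932976396525298 [-60.89147669  57.25072747]
```

```bash
python3 - <<'E'
from m import *
im,X,r,o=load("pics/top1.npz"); Z=X[...,2]
a=np.radians(-5.65); ex=np.array([np.cos(a),np.sin(a)]); ey=np.array([-ex[1],ex[0]]); slot=np.array([.5356,-.1637])
hsv=cv2.cvtColor(im,cv2.COLOR_BGR2HSV).astype(int)
f=lambda uv,z:np.c_[(plane(r,o,uv,z)[:,:2]-slot)@ex,(plane(r,o,uv,z)[:,:2]-slot)@ey]*1000
print("V row221",list(zip(range(374,398),hsv[221,374:398,2],hsv[221,374:398,1],(Z[221,374:398]*1000).round())))
m=(abs(Z-.226)<.006)&box(Z.shape,370,394,205,240)
ends=[np.where(m[v])[0].min()-.5 for v in range(216,227)]
print("end y",f([(e,v) for e,v in zip(ends,range(216,227))],.2264)[:,1].round(1))
for u in range(383,391):
    w=np.where(m[:,u])[0]; print(u,w.min(),w.max(),f([(u,w.min()-.5),(u,w.max()+.5)],.2264)[:,0].round(1))
# slot: dark-red inside red top in first picture
im,X,r,o=load("pics/top0.npz")
cv2.imwrite("pics/slot.png",cv2.resize(im[210:242,362:394],(480,480),interpolation=0))
hsv=cv2.cvtColor(im,cv2.COLOR_BGR2HSV).astype(int)
print(hsv[214:240,366:388,2])
E
```

```text
V row221 [(374, np.int64(138), np.int64(214), np.float64(111.0)), (375, np.int64(117), np.int64(218), np.float64(113.0)), (376, np.int64(104), np.int64(221), np.float64(108.0)), (377, np.int64(107), np.int64(210), np.float64(77.0)), (378, np.int64(98), np.int64(203), np.float64(75.0)), (379, np.int64(81), np.int64(88), np.float64(80.0)), (380, np.int64(73), np.int64(14), np.float64(190.0)), (381, np.int64(54), np.int64(14), np.float64(226.0)), (382, np.int64(52), np.int64(10), np.float64(225.0)), (383, np.int64(53), np.int64(14), np.float64(227.0)), (384, np.int64(56), np.int64(23), np.float64(227.0)), (385, np.int64(57), np.int64(18), np.float64(226.0)), (386, np.int64(55), np.int64(23), np.float64(227.0)), (387, np.int64(54), np.int64(14), np.float64(224.0)), (388, np.int64(55), np.int64(14), np.float64(227.0)), (389, np.int64(54), np.int64(19), np.float64(228.0)), (390, np.int64(55), np.int64(19), np.float64(228.0)), (391, np.int64(57), np.int64(18), np.float64(226.0)), (392, np.int64(57), np.int64(27), np.float64(224.0)), (393, np.int64(57), np.int64(13), np.float64(227.0)), (394
[... 2194 characters left out ...]
5 104  87  97 132 143 144 144
  127  89  91  92]
 [122 113  79  49  92 124 144 142 128 110 112 115 113 118 131 143 144 144
  128  90  89  91]
 [124 116  78  49  93 125 144 145 143 141 141 142 138 131 136 144 145 144
  127  89  88  91]
 [123 117  81  44  74  84  87  96 103 104 106 110 117 115 122 132 132 126
  108  88  88  88]
 [126 116  98  93  86  74  82  73  58  66  73  69  63  68  70  75  72  79
   92  90  90 103]
 [125 124 122 123 121 120 121 120 118 120 120 119 119 119 110  90  90 105
  119 121 121 122]
 [124 125 125 124 124 124 124 124 124 123 125 125 127 125 124 122 122 122
  124 125 126 126]
 [125 125 126 127 126 125 126 123 124 124 124 124 124 124 125 123 123 124
  124 126 124 124]]
```

View pics/slot.png

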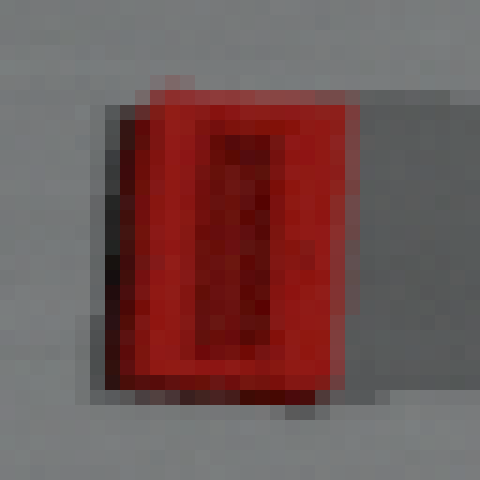

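The slot crop shows the slot centred in the red block, at crop px about (232,240), which agrees with the deck fit. I'll correct part of the y offset, lower until the tip is just above the mouth, and re-measure.

```bash
python3 -m handwheel '[[0,0,0.09,-0.0025,-0.0007,0.01,1],[0,0,0,0,0,0.02,1],[0,0,0,0,0,0.015,1],[0,0,0,0,0,0.01,1],[0,0,0,0,0,0,1]]'
python3 -m handwheel '[[0,0,0,0,0,0,1],[0,0,0,0,0,0,1]]' >/dev/null
python3 go.py .5262 -.2582 .167 -5.65
cat > b.py <<'E'
from m import *
import sys
im,X,r,o=cloud("top"); Z=X[...,2]; zb=float(sys.argv[1])
a=np.radians(-5.65); ex=np.array([np.cos(a),np.sin(a)]); ey=np.array([-ex[1],ex[0]]); slot=np.array([.5356,-.1637])
f=lambda uv,z:np.c_[(plane(r,o,uv,z)[:,:2]-slot)@ex,(plane(r,o,uv,z)[:,:2]-slot)@ey]*1000
m=(abs(Z-zb)<.012)&(cv2.cvtColor(im,cv2.COLOR_BGR2HSV)[...,1]<90)&box(Z.shape,365,400,205,245)
print("z",np.nanmedian(Z[m]),m.sum()); b=[]
for v in range(208,240):
    w=np.where(m[v])[0]
    if len(w)>5: b.append(f([(w.min()-.5,v)],zb)[0])
print(np.round(b,1).tolist())
for u in range(380,395,2):
    w=np.where(m[:,u])[0]
    if len(w): print(u,f([(u,w.min()-.5),(u,w.max()+.5)],zb)[:,0].round(1),end=" ")
s,XS,_,_=cloud("side"); cv2.imwrite("pics/%s.png"%sys.argv[2],np.hstack([cv2.resize(im[180:270,340:460],(400,300),interpolation=2),cv2.resize(s[210:330,310:470],(400,300),interpolation=2)]))
E
python3 b.py .1715 c2
```

```text
clock: 7.4
tcp_pos: [0.5257, -0.2599, 0.2099]
orientation: [-0.002, 0.742, 0.671, -0.0]
force: [0.0, -0.3, -4.5]
grip_width: 0.172
grip_force: 69.2
t 7.6 tcp [ 0.5265 -0.2605  0.2124] turn [ 0.08  0.05 -0.11] shift now [ 0.0023 -0.0005  0.0454] shift after turn [ 0.0023 -0.0005  0.0454] F [ 0.2 -0.1 -4.7] w 0.173 gf 69.2
z 0.17196058870631897 210
[[17.4, 4.3], [15.1, 1.7], [12.4, 4.0], [10.0, 3.9], [7.5, 3.7], [5.0, 3.6], [2.6, 3.4], [0.1, 3.3], [-2.3, 3.2], [-4.8, 3.0], [-7.3, 2.9], [-9.7, 2.7], [-12.2, 2.6], [-14.6, 2.4], [-17.1, 2.3]]
380 [ 18.7 -18.2] 382 [ 19.  -15.4] 384 [ 19.3 -17.6] 386 [ 19.7 -17.2] 388 [ 20.  -16.9] 390 [ 20.4 -16.6] 392 [ 18.2 -16.2] 394 [43.3 21. ]
```

View pics/c2.png

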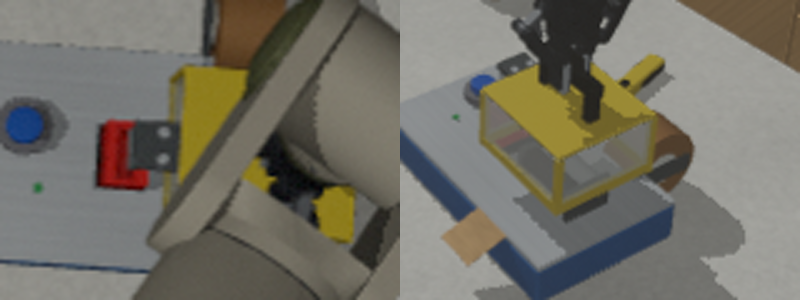

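The bracket is centred over the slot within about 1 mm and the guard looks level. I'll nudge it and lower slowly.

```bash
python3 -m handwheel '[[0,0,0,0.0013,-0.0007,0.004,1],[0,0,0,0,0,0.005,1],[0,0,0,0,0,0.005,1],[0,0,0,0,0,0,1],[0,0,0,0,0,0,1]]'
python3 go.py .5262 -.2582 .1668 -5.65
python3 -m handwheel '[[0,0,0,0,0,0.003,1],[0,0,0,0,0,0.003,1],[0,0,0,0,0,0,1]]'
python3 go.py .5262 -.2582 .1668 -5.65
```

```text
clock: 8.2
tcp_pos: [0.5256, -0.2589, 0.1973]
orientation: [-0.0, 0.742, 0.671, -0.0]
force: [0.0, 0.5, -4.9]
grip_width: 0.178
grip_force: 69.1
t 8.2 tcp [ 0.5256 -0.2589  0.1973] turn [-0.02 -0.01 -0.11] shift now [0.0008 0.0005 0.0305] shift after turn [0.0008 0.0005 0.0305] F [ 0.   0.5 -4.9] w 0.178 gf 69.1
clock: 8.5
tcp_pos: [0.5254, -0.2588, 0.191]
orientation: [-0.0, 0.742, 0.671, -0.0]
force: [0.1, -0.2, -4.8]
grip_width: 0.172
grip_force: 69.2
t 8.5 tcp [ 0.5254 -0.2588  0.191 ] turn [-0.05 -0.03 -0.11] shift now [0.0007 0.0007 0.0242] shift after turn [0.0007 0.0007 0.0242] F [ 0.1 -0.2 -4.8] w 0.172 gf 69.2
```

```bash
python3 -m handwheel '[[0,0,-0.1,0,0,0.003,1],[0,0,0,0,0,0.003,1],[0,0,0,0,0,0.003,1],[0,0,0,0,0,0,1]]'
python3 -m handwheel '[[0,0,0,0,0,0.004,1],[0,0,0,0,0,0.004,1],[0,0,0,0,0,0.004,1],[0,0,0,0,0,0,1]]'
python3 go.py .5262 -.2582 .1668 -5.65
```

```text
clock: 8.9
tcp_pos: [0.5254, -0.2588, 0.1819]
orientation: [-0.001, 0.741, 0.671, -0.0]
force: [-0.5, -0.3, -4.8]
grip_width: 0.174
grip_force: 69.2
clock: 9.3
tcp_pos: [0.5254, -0.2588, 0.1698]
orientation: [-0.001, 0.741, 0.671, -0.0]
force: [-0.1, 0.4, -5.2]
grip_width: 0.177
grip_force: 69.1
t 9.3 tcp [ 0.5254 -0.2588  0.1698] turn [-0.06 -0.04 -0.01] shift now [0.0006 0.0008 0.003 ] shift after turn [0.0006 0.0008 0.003 ] F [-0.1  0.4 -5.2] w 0.177 gf 69.1
```

```bash
python3 -m handwheel '[[0,0,0,0,0,0.0015,1],[0,0,0,0,0,0.001,1],[0,0,0,0,0,0,1]]'
python3 -m handwheel '[[0,0,0,0,0,0.0007,1],[0,0,0,0,0,0,1]]'
python3 go.py .5262 -.2582 .1668 -5.65
```

```text
clock: 9.6
tcp_pos: [0.5256, -0.2589, 0.168]
orientation: [-0.0, 0.741, 0.671, -0.0]
force: [-0.8, -0.6, -4.4]
grip_width: 0.176
grip_force: 69.2
clock: 9.8
tcp_pos: [0.5256, -0.2589, 0.1673]
orientation: [0.0, 0.741, 0.671, 0.0]
force: [0.5, -0.3, -4.5]
grip_width: 0.17
grip_force: 69.2
t 9.8 tcp [ 0.5256 -0.2589  0.1673] turn [ 0.    0.   -0.01] shift now [0.0008 0.0005 0.0005] shift after turn [0.0008 0.0005 0.0005] F [ 0.5 -0.3 -4.5] w 0.17 gf 69.2
```

```bash
python3 -m handwheel '[[0,0,0,0,0,0.0006,1],[0,0,0,0,0,0,1]]'
python3 -m handwheel '[[0,0,0,0,0,0.0006,1],[0,0,0,0,0,0,1]]'
```

```text
clock: 10.0
tcp_pos: [0.5256, -0.259, 0.167]
orientation: [0.0, 0.741, 0.671, -0.0]
force: [-1.6, -0.0, -3.8]
grip_width: 0.172
grip_force: 69.5
clock: 10.2
tcp_pos: [0.5255, -0.259, 0.1669]
orientation: [0.0, 0.741, 0.671, -0.0]
force: [-4.5, 0.1, 4.1]
grip_width: 0.175
grip_force: 70.4
```

The guard is seated: the force now shows contact and z matches the home height. Releasing and looking.

```bash
python3 -m handwheel '[[0,0,0,0,0,0,0],[0,0,0,0,0,0,-0.3],[0,0,0,0,0,0,-0.3],[0,0,0,0,0,0,-0.3]]'
python3 -m handwheel '[[0,0,0,0,0,-0.01,-0.3],[0,0,0,0,0,-0.03,-0.3],[0,0,0,0,0,-0.04,-0.3],[0,0,0,0,0,-0.03,0],[0,0,0,0,0,0,1]]'
python3 go.py .5633 -.0863 .2 -5.65
```

```text
clock: 10.6
tcp_pos: [0.5257, -0.259, 0.1661]
orientation: [0.0, 0.741, 0.671, 0.0]
force: [-0.3, 0.1, 0.5]
grip_width: 0.651
grip_force: 0.0
clock: 11.1
tcp_pos: [0.5266, -0.2596, 0.2814]
orientation: [0.005, 0.741, 0.671, 0.001]
force: [-0.9, -0.9, 0.0]
grip_width: 0.344
grip_force: 0.0
t 11.1 tcp [ 0.5266 -0.2596  0.2814] turn [ 0.46  0.28 -0.  ] shift now [0.1765 0.0188 0.0807] shift after turn [0.1761 0.0195 0.0814] F [-0.9 -0.9  0. ] w 0.344 gf 0.0
```

```bash
python3 -m handwheel '[[0,0,0,0.035,0.004,0,1],[0,0,0,0.035,0.004,0,1],[0,0,0,0.035,0.004,0,1],[0,0,0,0.035,0.004,0,1],[0,0,0,0.035,0.003,0,1]]'
python3 -m handwheel '[[0,0,0,0,0,0,1],[0,0,0,0,0,0,1]]'
python3 go.py .5633 -.0863 .11 -5.65
python3 - <<'E'
from m import *
a=np.radians(-5.65); ex=np.array([np.cos(a),np.sin(a)]); ey=np.array([-ex[1],ex[0]]); seat=np.array([.5264,-.2582])
out=[]
for n in("top","side"):
    im,X,r,o=cloud(n); hsv=cv2.cvtColor(im,cv2.COLOR_BGR2HSV).astype(int)
    m=(abs(hsv[...,0]-27)<8)&(hsv[...,1]>120)&(abs(X[...,2]-.135)<.012)&(abs(X[...,0]-.526)<.09)&(abs(X[...,1]+.258)<.09)
    Q=X[m]; P=Q[:,:2]-seat; px,py=P@ex,P@ey
    print(n,m.sum(),"plane x,y,z",np.linalg.lstsq(np.c_[px,py,np.ones(len(P))],Q[:,2],rcond=None)[0].round(4),"x",np.percentile(px,[1,99]).round(4),"y",np.percentile(py,[1,99]).round(4))
    out.append(im)
cv2.imwrite("pics/c3.png",np.hstack([cv2.resize(out[0][180:270,340:460],(400,300),interpolation=2),cv2.resize(out[1][210:330,310:470],(400,300),interpolation=2)]))
E
```

```text
clock: 11.6
tcp_pos: [0.5617, -0.0852, 0.2759]
orientation: [-0.0, 0.741, 0.671, -0.0]
force: [0.4, 0.1, -0.5]
grip_width: -0.004
grip_force: 0.0
clock: 11.8
tcp_pos: [0.5617, -0.0863, 0.276]
orientation: [-0.0, 0.741, 0.672, -0.0]
force: [0.2, -0.7, 1.6]
grip_width: 0.004
grip_force: 0.0
t 11.8 tcp [ 0.5617 -0.0863  0.276 ] turn [-0.03  0.01  0.07] shift now [0.0002 0.0017 0.166 ] shift after turn [1.00e-04 1.60e-03 1.66e-01] F [ 0.2 -0.7  1.6] w 0.004 gf 0.0
top 2063 plane x,y,z [0.0037 0.0006 0.1344] x [-0.0601  0.0572] y [-0.0623  0.0644]
side 1317 plane x,y,z [0.0022 0.0012 0.1358] x [-0.0622  0.0558] y [-0.0665  0.0624]
```

View pics/c3.png

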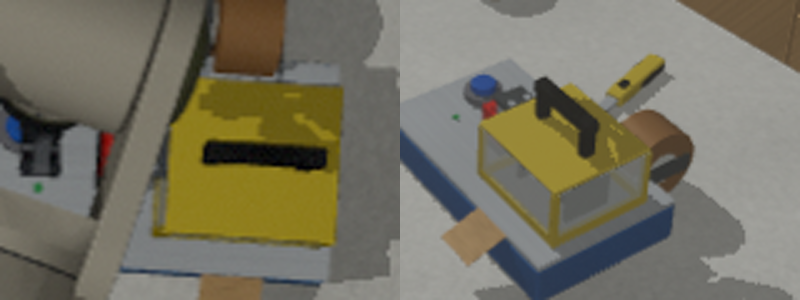

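The guard sits level and fully home: its top is at 0.135 m with almost no slope, and the bracket is over the red switch. Now the button.

```bash
python3 -m handwheel '[[0,0,0,0,0.0016,0.03,1],[0,0,0,0,0,0.05,1],[0,0,0,0,0,0.05,1],[0,0,0,0,0,0.03,1],[0,0,0,0,0,0.006,1]]'
python3 -m handwheel '[[0,0,0,0,0,0,1],[0,0,0,0,0,0.004,1],[0,0,0,0,0,0.003,1],[0,0,0,0,0,0,1],[0,0,0,0,0,0,1]]'
python3 go.py .5633 -.0863 .07 -5.65
```

```text
clock: 12.4
tcp_pos: [0.5616, -0.0875, 0.1067]
orientation: [-0.003, 0.742, 0.671, -0.002]
force: [-0.1, -0.8, 1.0]
grip_width: -0.004
grip_force: 0.0
clock: 12.9
tcp_pos: [0.5636, -0.0869, 0.1037]
orientation: [0.0, 0.741, 0.671, 0.0]
force: [0.1, 0.3, 0.7]
grip_width: -0.005
grip_force: 0.0
t 12.9 tcp [ 0.5636 -0.0869  0.1037] turn [ 0.06  0.02 -0.  ] shift now [ 0.0005 -0.0004  0.0337] shift after turn [ 0.0005 -0.0003  0.0337] F [0.1 0.3 0.7] w -0.005 gf 0.0
```

```bash
for i in 1; do python3 -m handwheel '[[0,0,0,0,0,0.003,1],[0,0,0,0,0,0.002,1],[0,0,0,0,0,0,1]]'; done
python3 -m handwheel '[[0,0,0,0,0,0.002,1],[0,0,0,0,0,0,1]]'
python3 -m handwheel '[[0,0,0,0,0,0.002,1],[0,0,0,0,0,0,1]]'
```

```text
clock: 13.2
tcp_pos: [0.5632, -0.0867, 0.0978]
orientation: [-0.0, 0.741, 0.671, -0.0]
force: [0.4, 1.1, 0.7]
grip_width: -0.003
grip_force: 0.0
clock: 13.4
tcp_pos: [0.5635, -0.0868, 0.096]
orientation: [0.0, 0.741, 0.671, 0.0]
force: [0.3, -0.2, 1.9]
grip_width: -0.002
grip_force: 0.7
clock: 13.6
tcp_pos: [0.5635, -0.0869, 0.0942]
orientation: [0.0, 0.741, 0.671, 0.0]
force: [-0.2, -0.5, 2.8]
grip_width: -0.002
grip_force: 1.2
```

```bash
python3 -m handwheel '[[0,0,0,0,0,0.002,1],[0,0,0,0,0,0,1]]'
python3 -m handwheel '[[0,0,0,0,0,0.0015,1],[0,0,0,0,0,0,1]]'
python3 -m handwheel '[[0,0,0,0,0,0.001,1],[0,0,0,0,0,0,1]]'
```

```text
clock: 13.8
tcp_pos: [0.5635, -0.0868, 0.0922]
orientation: [0.0, 0.741, 0.671, 0.0]
force: [-0.2, -0.5, 3.3]
grip_width: 0.001
grip_force: 1.8
clock: 14.0
tcp_pos: [0.5635, -0.0868, 0.0907]
orientation: [0.0, 0.741, 0.671, 0.0]
force: [0.1, 0.9, 4.5]
grip_width: -0.002
grip_force: 2.2
clock: 14.2
tcp_pos: [0.5635, -0.0868, 0.09]
orientation: [0.0, 0.741, 0.671, 0.0]
force: [-1.0, 1.0, 6.2]
grip_width: -0.002
grip_force: 3.5
```

```bash
python3 -m handwheel '[[0,0,0,0,0,0.0008,1],[0,0,0,0,0,0,1],[0,0,0,0,0,0,1]]'
```

```text
clock: 14.5
tcp_pos: [0.5635, -0.0869, 0.0899]
orientation: [0.001, 0.741, 0.671, 0.0]
force: [-3.3, 1.2, 12.6]
grip_width: 0.0
grip_force: 6.5
```

The button has hit its stop: the force rose to 12.6 N with no more travel. Releasing and retreating, then a last check.

```bash
python3 -m handwheel '[[0,0,0,0,0,-0.005,1],[0,0,0,0,0,-0.015,1],[0,0,0,0,0,-0.03,1],[0,0,0,0,0,-0.04,1],[0,0,0,0,0,-0.04,1]]'
python3 -m handwheel '[[0,0,0,0.03,-0.02,-0.02,1],[0,0,0,0.03,-0.02,0,1],[0,0,0,0.03,-0.02,0,1],[0,0,0,0,0,0,1],[0,0,0,0,0,0,1]]'
python3 -m handwheel '[[0,0,0,0,0,0,1],[0,0,0,0,0,0,1]]' >/dev/null
python3 - <<'E'
from m import *
out=[]
for n in("top","side"):
    im,X,r,o=cloud(n); hsv=cv2.cvtColor(im,cv2.COLOR_BGR2HSV).astype(int)
    m=(abs(hsv[...,0]-27)<8)&(hsv[...,1]>120)&(abs(X[...,2]-.135)<.012)&(abs(X[...,0]-.526)<.09)&(abs(X[...,1]+.258)<.09)
    b=(abs(hsv[...,0]-110)<12)&(hsv[...,1]>150)&(np.hypot(X[...,0]-.5633,X[...,1]+.0865)<.02)
    print(n,m.sum(),np.nanmedian(X[m],0).round(4),"button z",np.nanpercentile(X[b][:,2],[50,90]) if b.any() else None); out.append(im)
cv2.imwrite("pics/c4.png",cv2.resize(np.hstack(out),(800,300),interpolation=cv2.INTER_AREA))
E
```

```text
clock: 15.0
tcp_pos: [0.5628, -0.0867, 0.2195]
orientation: [-0.001, 0.741, 0.671, -0.0]
force: [-0.4, 0.1, 0.1]
grip_width: 0.004
grip_force: 0.0
clock: 15.5
tcp_pos: [0.5123, 0.009, 0.2387]
orientation: [-0.0, 0.741, 0.672, -0.0]
force: [0.2, -0.5, -1.2]
grip_width: -0.001
grip_force: 0.0
top 2131 [ 0.5189 -0.2556  0.1344] button z [0.08198503 0.08589119]
side 1300 [ 0.5095 -0.2706  0.1358] button z [0.0823756  0.08487814]
```

View pics/c4.png

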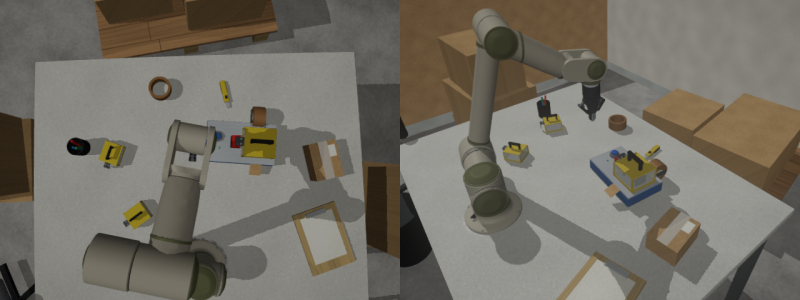

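The final pictures show the guard home on the machine, at (260,142) in the top half and (635,170) in the side half. The button is back out, the other things are where they were, and the arm is clear.

```bash
python3 -c "
from plant import ctrl
print(ctrl.hand_in())"
```

```text
the job is handed in; nothing more can be done
None
```

The guard is fully home and level on the machine with its tongue in the interlock slot, the reset button was pressed to its stop and has sprung back, the bystanders are untouched, and the job was handed in at about 16 s.

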